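# Wedge the rattling harmonica tight in its display block

## Task

The large harmonica at the left end of the slotted block sits loose. Lift the wooden wedge out of its rest, set it thin end down into the gap beside that harmonica, about midway along it, and push or tap it down bit by bit until it is locked tight and upright. Do not over-drive it, or the harmonica is crushed; leave the wedge in place and the other things on the shelf where they are.

Things in the scene. Friction and masses are not known exactly. Their poses are not given: they have to be found in the camera images.
- wedge: Pale wooden wedge, 78 mm long, 60 g, z up, thin end down; origin: centre of the thin end's underside. Lower 52 mm: body 26 mm wide along x, flat side at y = -2 mm, sloped side from y = +2 mm at the rounded tip to +10.7 mm at 52 mm up (1 in 6); above it the head. At the start it hangs in the rest, only its head showing, sloped side (+y) to the robot's left.
- wedge_top (a point): Centre of the flat top of the wedge's head, 4.3 mm in +y of the wedge's origin and 78 mm above it; axes as the wedge. The head is a block 34 mm (x) by 24 mm (y) by 26 mm high that overhangs the body all round; by its shoulders the wedge hangs on the rest's top.
- rest: Fixed brown wooden rest, 64 x 56 x 60 mm high, with a pocket in its top in which the wedge hangs loosely, its yaw the same as the rest's. Origin: centre of its underside. It stands left or right of the block, swapping places with the lamp base.
- block: Fixed pale beech block, 110 mm long (x), y from -98 to +92 mm, 50 mm high; origin on its underside. Five slots along x, side by side in y, each holding a harmonica on its long edge, tops at 54 mm. A silver tuner is clipped to its -y end, up to 73 mm high. The widest slot, at the +y end (the robot's left), also has the gap for the wedge. Same yaw as slot and harmonica.
- harmonica: The large harmonica in the block's +y slot, 120 mm long (x), 24 mm thick (y), 40 mm high; origin: centre of its underside, 14 mm above the shelf, at block y = +52 mm. Its flank towards the gap is at +12 mm in y. It cannot be lifted out; pushed in -y it yields stiffly (about 25 N per mm) against a rubber strip.
- slot (a point): Gap's mouth, midway along the harmonica, in the plane of its flank (block y = +64 mm), 50 mm above the shelf; x along the slot, y from the harmonica across the gap. Its far side is a cheek sloped as the wedge, narrowing downwards. The cheek's place is not measured: mouth 6.3 to 10.3 mm wide, so with its flat side on the harmonica the wedge begins to bear with its tip 14 to 38 mm below the mouth.
- gap_floor (a point): A point on the gap's floor, 44 mm below the mouth; the wedge does not reach it. Once the wedge bears, the push needed grows by about 6 N per mm of travel, and friction holds the wedge when let go. One or more downward pushes of about 15 N on the head lock it properly; a push under 10 N may leave it too loose, one over 25 N may crush the harmonica.
- lamp: Bystander, fixed: black plastic lamp base 75 x 75 x 26 mm with a toggle switch and a small bulb, 88 mm high in all; origin under its centre.
- paperweight: Bystander, loose: glass paperweight, 74 mm across, 47 mm high; origin under its centre.
- case: Bystander, loose: closed black case, 125 x 45 x 30 mm; origin under its centre.
- bowl: Bystander, loose: blue bowl, 110 mm across, 45 mm high; origin under its centre.
- tin: Bystander, loose: metal tin, 64 mm across, 60 mm high; origin under its centre.
- pitchpipe: Bystander, loose: round brass pitch pipe, 60 mm across, 20 mm high; origin under its centre.

How it is judged (in metres and radians):
On the way, in this order (a step that is already met when the one before it is completed fails the run):
1. the wedge is lifted out of the rest (height (world z) of wedge above 0.062 m), for 0.1 s.
2. the wedge's tip is in the gap beside the large harmonica, midway along it (z of wedge in the frame of slot below -0.006 m and x of wedge in the frame of slot between -0.025 and 0.025 m and y of wedge in the frame of slot between -0.004 and 0.009 m), for 0.1 s.
At the end, for the whole second after the job is handed in: The wedge stands upright (within 7 degrees) and still in the gap beside the large harmonica, within 25 mm of midway along it, its tip at least 10 mm below the mouth, and by itself keeps pressing on the harmonica with more than 7.5 N (contact force between wedge and harmonica above 7.5 N and z of wedge in the frame of slot below -0.01 m and x of wedge in the frame of slot between -0.025 and 0.025 m and y of wedge in the frame of slot between -0.004 and 0.009 m and angle between wedge's own z axis and vertical below 0.12 rad and linear speed of wedge below 0.01 m/s); the robot touches nothing.
It fails at once if the harmonica is crushed: the wedge presses on it with more than 22 N (contact force between wedge and harmonica above 22 N).
It fails at once if a loose bystander is moved by more than 20 mm (distance of any of paperweight, case, bowl, tin, pitchpipe from where it was at the start of the episode above 0.02 m).
It also fails if it takes over 54 s, if anything falls off the work surface, if the arm or the gripper's body presses on something with over 40 N, if the wrist force passes 120 N, or if a joint passes its speed limit or range.

## Robot

A 6-joint arm with a two-finger parallel gripper is mounted at the origin on the work surface. World frame = base frame: x ahead of the robot, y to its left, z up, the work surface at z = 0. Lengths are in m, angles in degrees, forces in N, time in s.
With the tool pointing down it reaches from about 0.4 to 0.825 m from the base axis. Payload 7 kg.
Tool frame: the origin (TCP) lies midway between the tips of the shut fingers; the grasp point (between the pads) lies 19 mm behind it; z points along the fingers, y is the line along which they close (so a half turn about z gives the same grasp; the last joint's range is limited). The gripper opens to 88 mm and grips with 3 to 60 N. Pads are 19 mm wide; open, the fingers measure 130 mm over their backs; the gripper's body (78 mm by 193 mm) begins 47 mm behind the grasp point.
Start: joints at [-53.623, 20.546, 0.682, 0, -70.136, -16.507], TCP at [0.229, -0.635, 0.227] pointing down, gripper open.
Joint ranges: [-176.03, 176.03], [-82.01, 121.73], [-58.28, 71.71], [-173.87, 95.51], [-174.79, -0.11], [-173.66, 173.66]. Speed limits (degrees/s): [136.94, 136.94, 172.46, 180, 180, 180].

## Interface

Orientations are given as [roll, pitch, yaw] about the fixed x, y, z axes, in that order (R = Rz(yaw) Ry(pitch) Rx(roll)).
In Python, from plant import ctrl gives the robot as it stands. The module is installed in compiled form; this text tells all that it offers.
- The arm moves only by the tool send_rows, never from a script. Its argument "plan" is a list that holds one entry, the list of rows, each a list of 6 numbers: the shift along the tool's x, y, z in shares of 40 cm (1.0 is 40 cm), then the turn, a rotation vector about the tool's x, y, z in normalised numbers (1 is 90 degrees). A call has 1 to 8 rows; each row is the pose to reach, as a shift and turn from the pose commanded when the call began, along the tool's axes at that moment; what a row does not reach only later rows make up. A row lasts 1/12 s, in which the tool goes at most 41.7 mm and 7.16 degrees, less where a joint would pass 70% of its speed; a pose out of reach is approached as far as the arm can. A call with a gripper value outside its range is refused whole. "fingers" is the opening, from 0 (shut) to 1 (fully open), set as the call begins (left out, the last holds). The fingers move at their own pace and stop on an object; the grip force is fixed at half the most. Time passes only in rows, so rows that repeat a pose let the fingers close. It gives the time, the measured TCP pose, the force, the opening and the grip force at its end, in the units of the state.
- ctrl.get_obs(): the state, without advancing time (a new reading comes with each control period).
- ctrl.snapshot(name): name is "side" or "top" or "wrist"; returns a dict with "img" (400x640x3 uint8, red, green, blue), "K" (3x3 intrinsics, pixels), "pose" (4x4, takes a point from camera to world coordinates). Camera axes: x right, y down, z forward; pixel columns grow to the right and rows downward; lengths in m; the calibration is good to about 2 mm. A picture is of the moment at which its call begins. There is no depth.
- ctrl.close_job(): hands the job in; it is judged then, once.
The state is a dict: "clock": time; "joint_pos": joint angles; "qvel": joint speeds; "tau": joint torques, N m; "tool_pos": TCP position; "orientation": TCP orientation; "force": force on the tool from outside, world axes, zero at the start; "moment": the same for the moment, N m; "opening": finger opening in m; "gripper_force": force on a finger pad.
Only numpy, scipy, OpenCV 4.12 (cv2) and the standard library are available. Lean on these libraries where they do the work, as an engineer would, in place of code of your own. Each camera call takes 0.05 s, during which the arm holds its last target. There are 200 camera calls.

## Working session

There is one attempt and no reset: what is moved stays moved. The work goes in short steps, Python scripts to look and compute and a tool call to move; the robot and the scene stay as the last step left them, time stands still between calls to the robot, and variables do not carry over. Pictures are saved under pics/ and viewed, at most 10 in all, crops included, and the job is handed in when it is done.

Besides the shell and the picture viewer there is one more tool, called after ">>>" as name(argument=value, ...) on one line, values as JSON. send_rows: Moves the arm, as the interface text tells. Its arguments: {"type":"object","properties":{"plan":{"type":"array","items":{"type":"array","items":{"type":"array","items":{"type":"number"}}}},"fingers":{"type":"number"}},"required":["plan"]}

```bash
mkdir -p pics
cat > h.py <<'E'
import numpy as np,cv2
from plant import ctrl
def snap(n,f):
    s=ctrl.snapshot(n); cv2.imwrite(f'pics/{f}.png',s['img'][:,:,::-1]); np.savez(f'pics/{f}.npz',K=s['K'],pose=s['pose']); return s
def ray(f,u,v):
    d=np.load(f'pics/{f}.npz'); r=d['pose'][:3,:3]@np.linalg.inv(d['K'])@[u,v,1]; return d['pose'][:3,3],r
def at(f,u,v,z):
    o,r=ray(f,u,v); return o+r*(z-o[2])/r[2]
def proj(f,p):
    d=np.load(f'pics/{f}.npz'); c=d['pose'][:3,:3].T@(np.array(p)-d['pose'][:3,3]); q=d['K']@c; return q[:2]/q[2]
E
python3 - <<'E'
from h import *
for n in('top','side'):
    s=snap(n,n+'0'); print(s['K'],s['pose'])
print(ctrl.get_obs())
a=[cv2.imread(f'pics/{n}0.png') for n in('top','side')]
cv2.imwrite('pics/both.png',cv2.resize(np.vstack(a),(480,600)))
E
```

```text
[[516.28601086   0.         308.71996132]
 [  0.         516.28601086 212.13210371]
 [  0.           0.           1.        ]] [[-7.77094061e-02 -9.73362313e-01  2.15701310e-01  3.30005151e-01]
 [-9.96975376e-01  7.61207763e-02 -1.56757017e-02 -3.21840733e-02]
 [-1.16121384e-03 -2.16267044e-01 -9.76333558e-01  1.17086407e+00]
 [ 0.00000000e+00  0.00000000e+00  0.00000000e+00  1.00000000e+00]]
[[364.33172302   0.         317.1806283 ]
 [  0.         364.33172302 199.95596495]
 [  0.           0.           1.        ]] [[ 0.72676898 -0.34602351  0.59335872  0.08146442]
 [-0.68663424 -0.34278625  0.641117   -0.55822713]
 [-0.01844635 -0.87336437 -0.48671801  0.46635689]
 [ 0.          0.          0.          1.        ]]
{'clock': 0.1, 'joint_pos': array([-5.36224946e+01,  2.05887034e+01,  6.39077040e-01, -1.59533059e-02,
       -7.01357423e+01, -1.65064898e+01]), 'qvel': array([ 0.05353083, -0.00360352,  0.065075  , -0.00704963,  0.00255899,
        0.08392329]), 'tau': array([-4.54158826e-04, -5.84162521e+01,  2.93749273e+01,  7.01536685e+00,
        1.01467530e-02, -9.03086902e-05]), 'tool_pos': array([ 0.22924932, -0.63441906,  0.2257069 ]), 'orientation': array([ 1.79913888e+02, -9.87749937e-03, -1.60134409e+02]), 'force': array([ 0.55456921, -0.28600547, -0.53155458]), 'moment': array([ 0.00760489, -0.01622328,  0.02377405]), 'gripper_force': 0.0, 'opening': 0.08734744903980309}
```

View pics/top0.png

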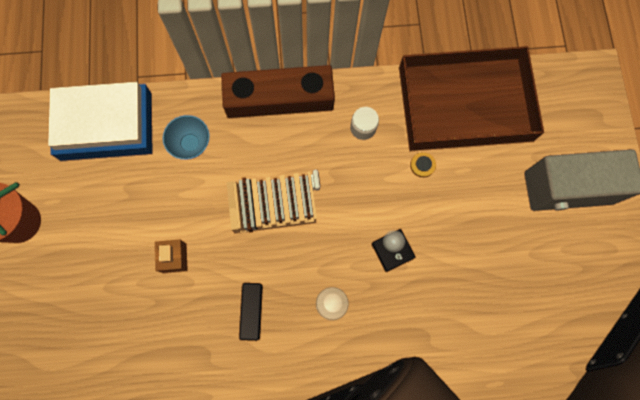

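View pics/side0.png

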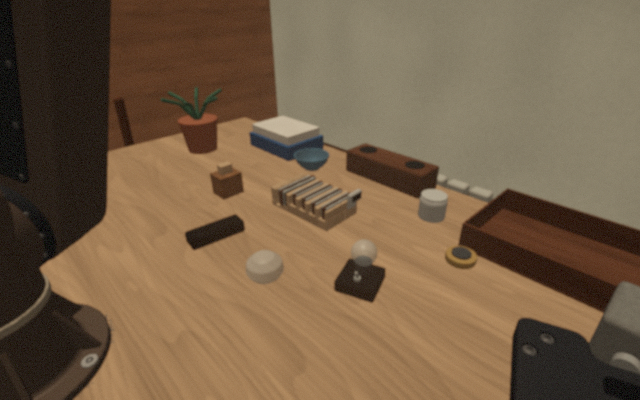

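The top view shows the rest near (170,256) with the wedge head at (165,254), and the block around (273,203) with the wide slot at its left end (~240). The lamp is at (394,248). I'll enlarge the rest and block.

Run:
```python
from h import *
im=cv2.imread('pics/top0.png')[160:280,145:335]
cv2.imwrite('pics/c1.png',cv2.resize(im,None,fx=4,fy=4,interpolation=cv2.INTER_CUBIC))
for n,u,v,z in(('rest',171,255,.06),('wedge',165,254,.086),('blk',273,203,.05)): print(n,at('top0',u,v,z))
```

```text
rest [0.50391447 0.25457772 0.06      ]
wedge [0.50296269 0.26047808 0.086     ]
blk [0.60467427 0.02770158 0.05      ]
```

View pics/c1.png

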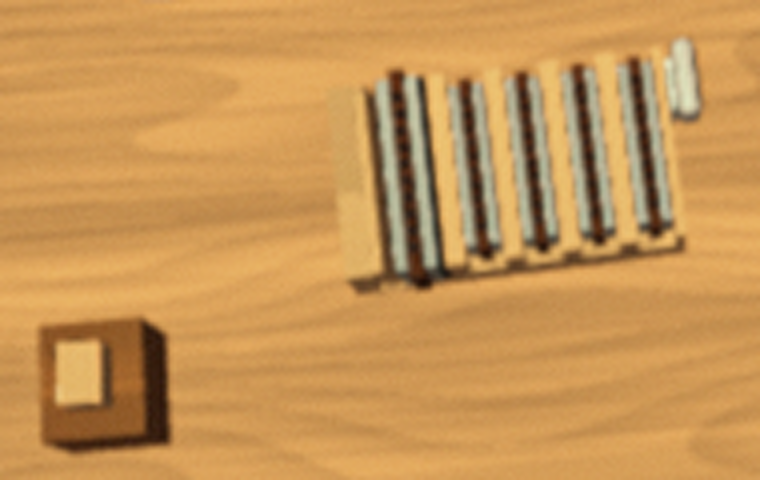

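The enlarged crop shows the head top at crop (79,374), the rest's top face with corners (40,328) and (140,318), and the large harmonica's centreline from (397,72) to (422,283). The dark gap is to its left at about (375,180).

```bash
cat >> h.py <<'E'
from scipy.spatial.transform import Rotation as R
def rel(p,yaw,cur=None,cyaw=None,tilt=None):
    o=ctrl.get_obs(); p0=o['tool_pos'] if cur is None else np.array(cur)
    e=o['orientation'] if cyaw is None else [180,0,cyaw]
    A=R.from_euler('xyz',e,degrees=True); B=R.from_euler('xyz',[180,0,yaw],degrees=True)
    print('shift cm',np.round(A.inv().apply(np.array(p)-p0)*100,2),'rot',np.round((A.inv()*B).as_rotvec(degrees=True),2))
E
python3 - <<'E'
from h import *
c=lambda u,v,z:at('top0',145+(u-1.5)/4,160+(v-1.5)/4,z)
def yaw(a,b): d=b-a; print(a,b,np.degrees(np.arctan2(d[1],d[0])))
yaw(c(422,283,.054),c(397,72,.054))
for a,b in(((487,255),(464,82)),((543,247),(520,73)),((600,238),(577,66)),((656,232),(634,60))): yaw(c(*a,.054),c(*b,.054))
yaw(c(42,443,.06),c(40,328,.06)); yaw(c(140,318,.06),c(40,328,.06))
print('head',c(79,374,.086))
rel([.52,.15,.30],180)
E
```

```text
[0.54583846 0.08152255 0.054     ] [0.66738514 0.08912062 0.054     ] 3.5769927500894827
[0.55871657 0.0449557  0.054     ] [0.65861307 0.05189132 0.054     ] 3.971562256519482
[0.56080015 0.01387726 0.054     ] [0.66140292 0.0201959  0.054     ] 3.5939040253790386
[ 0.5634066  -0.01784342  0.054     ] [ 0.662986   -0.01203939  0.054     ] 3.335732819065347
[ 0.56437149 -0.04894039  0.054     ] [ 0.66398693 -0.04427756  0.054     ] 2.6799637980890063
[0.47326647 0.28929994 0.06      ] [0.53601914 0.2895385  0.06      ] 0.2178107471346151
[0.53729519 0.2351312  0.06      ] [0.53601914 0.2895385  0.06      ] 91.3435487596841
head [0.50493146 0.26176391 0.086     ]
shift cm [-54.    63.9   -7.34] rot [ 0.08 -0.02 19.87]
```

The manual's scale: shifts go in shares of 40 cm and turns go in shares of 90 degrees. Converting my numbers, 23 cm / 40 = 0.575, -20 cm / 40 = -0.5.

>>> send_rows(plan=[[[-0.5,0.575,-0.125,0,0,0],[-0.5,0.575,-0.125,0,0,0],[-0.5,0.575,-0.125,0,0,0],[-0.5,0.575,-0.125,0,0,0],[-0.5,0.575,-0.125,0,0,0],[-0.5,0.575,-0.125,0,0,0],[-0.5,0.575,-0.125,0,0,0],[-0.5,0.575,-0.125,0,0,0]]])

```text
clock: 0.77
tool_pos: [0.3401, -0.3473, 0.2776]
orientation: [-180.0, 0.1, -160.0]
force: [-0.5, -0.9, 0.4]
opening: 0.0874
gripper_force: 0.0
```

In the tool's units: 23 cm / 40 = 0.575, -20 cm / 40 = -0.5.

>>> send_rows(plan=[[[-0.5,0.575,-0.0575,0,0,0],[-0.5,0.575,-0.0575,0,0,0],[-0.5,0.575,-0.0575,0,0,0],[-0.5,0.575,-0.0575,0,0,0],[-0.5,0.575,-0.0575,0,0,0],[-0.5,0.575,-0.0575,0,0,0],[-0.5,0.575,-0.0575,0,0,0],[-0.5,0.575,-0.0575,0,0,0]]])

```text
clock: 1.43
tool_pos: [0.4505, -0.0624, 0.2999]
orientation: [180.0, 0.1, -160.0]
force: [-0.2, -1.2, 0.4]
opening: 0.0876
gripper_force: 0.0
```

In the tool's units: 17.9 cm / 40 = 0.4475, -14 cm / 40 = -0.35, 19.9 degrees / 90 = 0.2211.

>>> send_rows(plan=[[[-0.35,0.4475,0,0,0,0.2211],[-0.35,0.4475,0,0,0,0.2211],[-0.35,0.4475,0,0,0,0.2211],[-0.35,0.4475,0,0,0,0.2211],[-0.35,0.4475,0,0,0,0.2211],[-0.35,0.4475,0,0,0,0.2211],[-0.35,0.4475,0,0,0,0.2211],[-0.35,0.4475,0,0,0,0.2211]]])

```text
clock: 2.1
tool_pos: [0.5199, 0.151, 0.2984]
orientation: [-179.9, -0.1, -179.9]
force: [-0.4, -0.1, -0.1]
opening: 0.0875
gripper_force: 0.0
```

Run:
```python
from h import *
snap('wrist','w1'); o=ctrl.get_obs(); print(o['clock'],o['tool_pos'],o['orientation'],o['force'])
```

```text
2.15 [0.51972101 0.14999087 0.2988104 ] [-1.79948765e+02 -8.16019140e-02 -1.79965689e+02] [-0.62223875  0.1794224  -0.07736386]
```

View pics/w1.png

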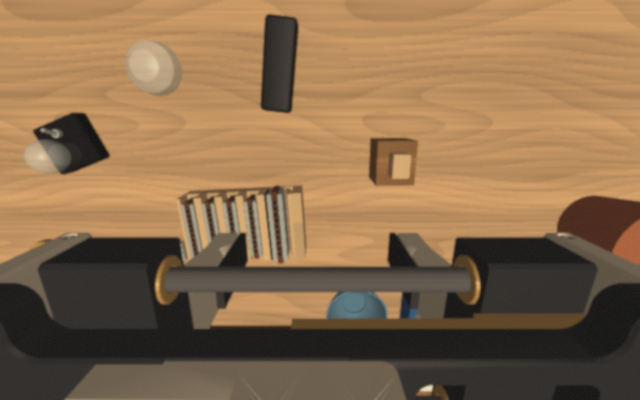

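The wrist view shows the rest at (393,161) with the head top at (400,166). The block is at left-centre, with the harmonica and gap near (280,225). I'll compare these with the top-view estimate.

Run:
```python
from h import *
im=cv2.imread('pics/w1.png')[125:275,255:435]
cv2.imwrite('pics/c2.png',cv2.resize(im,None,fx=4,fy=4,interpolation=cv2.INTER_CUBIC))
print(np.load('pics/w1.npz')['pose'],np.load('pics/w1.npz')['K'])
print(at('w1',400,166,.086), proj('w1',[.505,.262,.086]))
```

```text
[[-1.27941150e-03  9.57643321e-01  2.87954220e-01  4.42555024e-01]
 [ 9.99999105e-01  1.11250932e-03  7.43254357e-04  1.51187159e-01]
 [ 3.91420817e-04  2.87954913e-01 -9.57643887e-01  4.56109809e-01]
 [ 0.00000000e+00  0.00000000e+00  0.00000000e+00  1.00000000e+00]] [[279.3465459   0.        317.2337983]
 [  0.        279.3465459 199.2107172]
 [  0.          0.          1.       ]]
[0.50738593 0.26198393 0.086     ] [400.16699189 164.22527139]
```

View pics/c2.png

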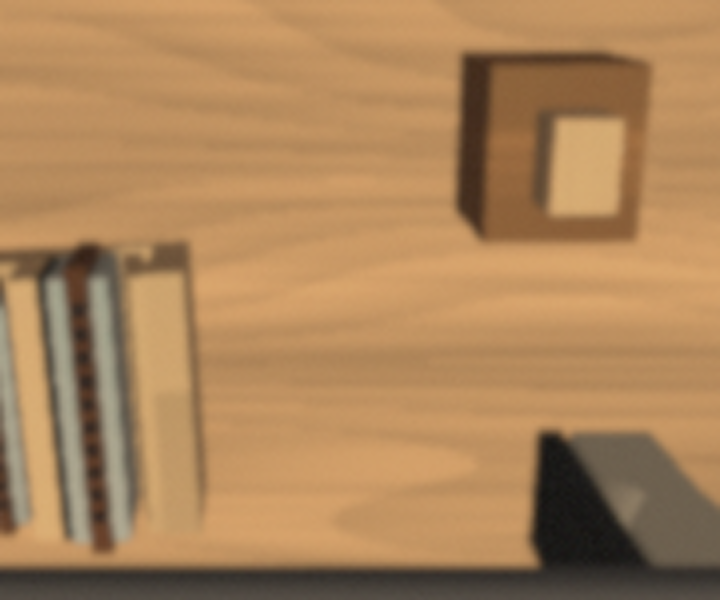

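The crop gives head-top corners (555,117), (626,117), (621,216) and (549,212), a harmonica centreline from (82,262) to (103,545), and the gap just right of the harmonica at about (125,300).

Run:
```python
from h import *
c=lambda u,v,z:at('w1',255+(u-1.5)/4,125+(v-1.5)/4,z)
def yaw(a,b): d=b-a; print(a,b,(a+b)/2,np.degrees(np.arctan2(d[1],d[0])))
yaw(c(552,117,.086),c(549,212,.086)); yaw(c(626,117,.086),c(621,216,.086))
yaw(c(490,63,.06),c(482,238,.06));yaw(c(650,66,.06),c(636,240,.06))
yaw(c(82,250,.054),c(103,551,.054)); yaw(c(10,285,.05),c(38,540,.05)) 
h=np.mean([c(552,117,.086),c(549,212,.086),c(626,117,.086),c(621,216,.086)],0);print(h)
```

```text
[0.49127216 0.25085641 0.086     ] [0.5232461  0.25236827 0.086     ] [0.50725913 0.25161234 0.086     ] 2.70717085643383
[0.49124219 0.27526623 0.086     ] [0.52459836 0.27684553 0.086     ] [0.50792027 0.27605588 0.086     ] 2.7107360499048676
[0.47600425 0.2347913  0.06      ] [0.53860876 0.23582223 0.06      ] [0.50730651 0.23530677 0.06      ] 0.9434198009142996
[0.47696123 0.29061112 0.06      ] [0.53929131 0.29200625 0.06      ] [0.50812627 0.29130868 0.06      ] 1.2822358357737205
[0.54481296 0.08899686 0.054     ] [0.66990456 0.09219342 0.054     ] [0.60735876 0.09059514 0.054     ] 1.4638055233229204
[0.55950543 0.06057983 0.05      ] [0.66719153 0.06540927 0.05      ] [0.61334848 0.06299455 0.05      ] 2.567845391315515
[0.5075897  0.26383411 0.086     ]
```

In the tool's units: 23.2 cm / 40 = 0.58, 11.3 cm / 40 = 0.2825, -1 degrees / 90 = -0.0111.

>>> send_rows(plan=[[[0.0325,0.2825,0.125,0,0,-0.0111],[0.0325,0.2825,0.3,0,0,-0.0111],[0.0325,0.2825,0.4,0,0,-0.0111],[0.0325,0.2825,0.45,0,0,-0.0111],[0.0325,0.2825,0.5,0,0,-0.0111],[0.0325,0.2825,0.55,0,0,-0.0111],[0.0325,0.2825,0.58,0,0,-0.0111],[0.0325,0.2825,0.58,0,0,-0.0111]]], fingers=1)

```text
clock: 2.82
tool_pos: [0.5042, 0.2595, 0.0626]
orientation: [-179.7, -0.4, -179.1]
force: [-1.5, -1.2, -0.7]
opening: 0.0878
gripper_force: 0.0
```

>>> send_rows(plan=[[[0,0,0,0,0,0],[0,0,0,0,0,0],[0,0,0,0,0,0],[0,0,0,0,0,0],[0,0,0,0,0,0],[0,0,0,0,0,0],[0,0,0,0,0,0],[0,0,0,0,0,0]]], fingers=0)

```text
clock: 3.48
tool_pos: [0.5072, 0.2628, 0.0679]
orientation: [180.0, 0.0, -179.0]
force: [1.2, -0.6, -0.9]
opening: 0.0404
gripper_force: 0.0
```

>>> send_rows(plan=[[[0,0,0,0,0,0],[0,0,0,0,0,0],[0,0,0,0,0,0],[0,0,0,0,0,0],[0,0,0,0,0,0],[0,0,0,0,0,0],[0,0,0,0,0,0],[0,0,0,0,0,0]]], fingers=0)

```text
clock: 4.15
tool_pos: [0.5071, 0.2627, 0.0675]
orientation: [-180.0, -0.0, -179.0]
force: [-0.0, 0.1, 1.0]
opening: 0.0239
gripper_force: 30.0
```

In the tool's units: -11 cm / 40 = -0.275, -8 cm / 40 = -0.2.

>>> send_rows(plan=[[[0,0,-0.05,0,0,0],[0,0,-0.125,0,0,0],[0,0,-0.2,0,0,0],[0,0,-0.275,0,0,0],[0,0,-0.275,0,0,0],[0,0,-0.275,0,0,0],[0,0,-0.275,0,0,0],[0,0,-0.275,0,0,0]]])

```text
clock: 4.82
tool_pos: [0.5065, 0.2622, 0.1764]
orientation: [-179.9, -0.1, -179.0]
force: [-0.2, -1.2, -1.3]
opening: 0.0236
gripper_force: 30.0
```

In the tool's units: -16.6 cm / 40 = -0.415, -16 cm / 40 = -0.4, -2 degrees / 90 = -0.0222.

>>> send_rows(plan=[[[-0.075,-0.075,0,0,0,-0.0111],[-0.15,-0.15,0,0,0,-0.0222],[-0.225,-0.225,0,0,0,-0.0222],[-0.3,-0.3,0,0,0,-0.0222],[-0.4,-0.415,0.0925,0,0,-0.0222],[-0.4,-0.415,0.0925,0,0,-0.0222],[-0.4,-0.415,0.0925,0,0,-0.0222],[-0.4,-0.415,0.0925,0,0,-0.0222]]])

```text
clock: 5.48
tool_pos: [0.6692, 0.0972, 0.1369]
orientation: [-179.9, -0.3, -177.2]
force: [0.2, 0.4, -0.8]
opening: 0.0242
gripper_force: 30.0
```

Run:
```python
from h import *
snap('wrist','w2'); o=ctrl.get_obs(); print(o['clock'],o['tool_pos'],o['orientation'],o['force'],o['opening'])
print([proj('w2',p).round() for p in([.55,.1,.05],[.66,.1,.05])])
im=cv2.imread('pics/w2.png')[20:240,200:460]
cv2.imwrite('pics/c3.png',cv2.resize(im,None,fx=2.7,fy=2.7,interpolation=cv2.INTER_CUBIC))
```

```text
5.5333 [0.66931919 0.09843839 0.13841554] [-179.92616441   -0.19309126 -177.11814016] [ 0.60136271  1.30256326 -0.61037862] 0.02363370877909025
[array([328.,  61.]), array([321., 194.])]
```

View pics/c3.png

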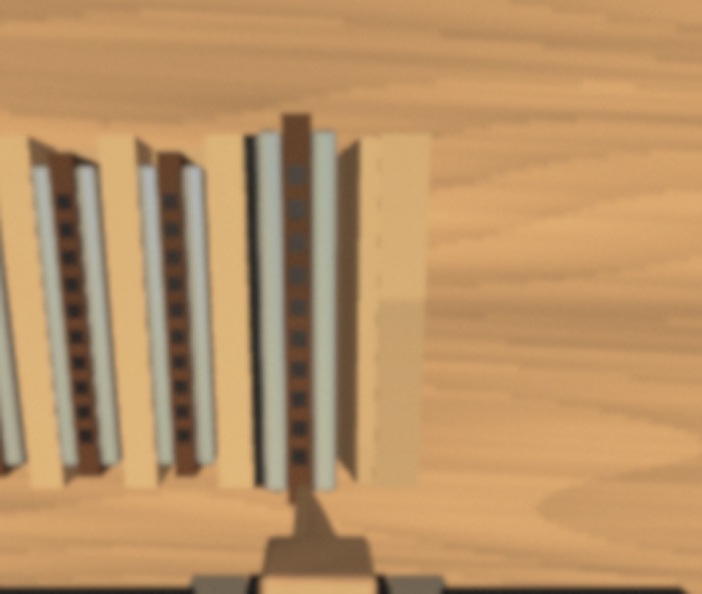

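The crop shows the large harmonica's top with its right flank edge running from (334,133) to (336,490) and comb ends at (296,115) and (300,503). The cheek's mouth edge is at (358,138) to (358,485), the block's outer edge at (430,135) to (416,485), and the wedge tip at about (300,488).

Run:
```python
from h import *
c=lambda u,v,z:at('w2',200+(u-.85)/2.7,20+(v-.85)/2.7,z)
def yaw(n,a,b): d=b-a; print(n,a[:2].round(4),b[:2].round(4),((a+b)/2)[:2].round(4),np.degrees(np.arctan2(d[1],d[0])).round(2),np.hypot(*d[:2]).round(4))
yaw('flankR',c(334,133,.054),c(336,490,.054));yaw('flankL',c(257,133,.054),c(266,490,.054))
yaw('comb',c(296,115,.054),c(300,503,.054));yaw('cheek',c(358,138,.05),c(358,485,.05));yaw('outer',c(430,135,.05),c(416,485,.05))
yaw('2L',c(33,165,.054),c(65,465,.054));yaw('slot edge',c(205,135,.05),c(220,488,.05))
p=np.array([.6693,.0984,.079]);q=p+[0,-.0043,0]
def cp(p): return (proj('w2',p)-[200,20])*2.7+.85
print('tip pred',cp(q),cp(q+[-.0,-.002,0]),cp(q+[-.013,.002,0]),cp(q+[-.013,-.002,0]))
print('tip meas',c(300,488,.079))
```

```text
flankR [0.5564 0.0969] [0.6654 0.1035] [0.6109 0.1002] 3.48 0.1092
flankL [0.5575 0.0744] [0.6665 0.0802] [0.612  0.0773] 3.04 0.1092
comb [0.5521 0.0856] [0.6705 0.0917] [0.6113 0.0886] 2.96 0.1185
cheek [0.5568 0.1041] [0.6644 0.111 ] [0.6106 0.1076] 3.65 0.1079
outer [0.5549 0.1255] [0.6635 0.1306] [0.6092 0.128 ] 2.71 0.1087
2L [0.5693 0.0084] [0.6611 0.0135] [0.6152 0.011 ] 3.22 0.0919
slot edge [0.5582 0.0586] [0.6678 0.0643] [0.613  0.0615] 3.0 0.1097
tip pred [306.28970569 524.99423508] [299.70115141 524.69213755] [314.91061472 484.25051248] [301.51922928 483.62674714]
tip meas [0.65768365 0.09170427 0.079     ]
```

In the tool's units: 5.8 cm / 40 = 0.145, 4 cm / 40 = 0.1.

>>> send_rows(plan=[[[0.05,0.0125,0,0,0,0],[0.1,0.03,0,0,0,0],[0.145,0.03,0,0,0,0],[0.145,0.03,0.0125,0,0,0],[0.145,0.03,0.0125,0,0,0],[0.145,0.03,0.0125,0,0,0],[0.145,0.03,0.0125,0,0,0],[0.145,0.03,0.0125,0,0,0]]])

```text
clock: 6.2
tool_pos: [0.6119, 0.1087, 0.1357]
orientation: [180.0, 0.0, -177.0]
force: [-0.1, 0.2, -1.0]
opening: 0.0238
gripper_force: 30.0
```

Run:
```python
from h import *
P=[];O=[];F=[]
for i in range(6):
    ctrl.snapshot('wrist'); o=ctrl.get_obs(); P.append(o['tool_pos']);O.append(o['orientation']);F.append(o['force'])
print(np.array(P).round(4),O[-1],np.mean(F,0)); p=np.mean(P,0)
s=snap('side','s2'); snap('wrist','w3')
im=cv2.imread('pics/side0.png')
a,b=proj('s2',p).astype(int); im=cv2.imread('pics/s2.png')[b-40:b+60,a-60:a+60]
w=cv2.imread('pics/w3.png')[120:280,230:410]
cv2.imwrite('pics/c4.png',np.hstack([cv2.resize(im,(480,400),interpolation=2),cv2.resize(w,(320,400),interpolation=2)])); print(a,b)
```

```text
[[0.6118 0.1086 0.1356]
 [0.6117 0.1085 0.1355]
 [0.6117 0.1084 0.1354]
 [0.6116 0.1083 0.1354]
 [0.6115 0.1083 0.1354]
 [0.6115 0.1083 0.1354]] [-1.79993181e+02 -1.10179032e-02 -1.77045864e+02] [ 0.2937329  -0.25571559 -0.41807719]
290 150
```

View pics/c4.png

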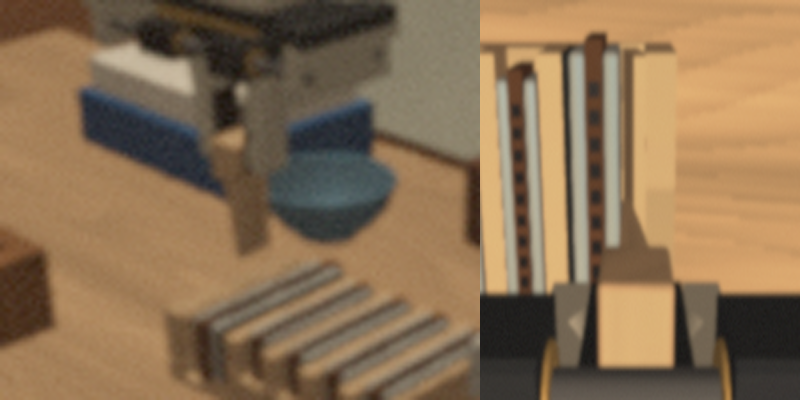

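The side half shows the wedge upright in the gripper over the left slot. The wrist half shows its tip at about (625,205), over the gap between u 620 and 633. It's aligned, so I'm lowering it.

In the tool's units: 3.3 cm / 40 = 0.0825, 1.5 cm / 40 = 0.0375.

>>> send_rows(plan=[[[0,0,0.0125,0,0,0],[0,0,0.025,0,0,0],[0,0,0.0375,0,0,0],[0,0,0.05,0,0,0],[0,0,0.0625,0,0,0],[0,0,0.075,0,0,0],[0,0,0.0825,0,0,0],[0,0,0.0825,0,0,0]]])

```text
clock: 7.27
tool_pos: [0.6109, 0.1082, 0.1016]
orientation: [-180.0, -0.1, -177.0]
force: [-0.6, 1.1, -0.7]
opening: 0.0235
gripper_force: 30.0
```

>>> send_rows(plan=[[[0,0,0,0,0,0],[0,0,0,0,0,0],[0,0,0,0,0,0],[0,0,0,0,0,0]]])

```text
clock: 7.6
tool_pos: [0.6115, 0.1084, 0.1029]
orientation: [180.0, 0.0, -177.0]
force: [-0.1, -0.4, -0.6]
opening: 0.024
gripper_force: 30.0
```

In the tool's units: 0.5 cm / 40 = 0.0125, 0.4 cm / 40 = 0.01.

>>> send_rows(plan=[[[0,-0.0013,0.0025,0,0,0],[0,-0.0025,0.005,0,0,0],[0,-0.0025,0.0075,0,0,0],[0,-0.0025,0.01,0,0,0],[0,-0.0025,0.0125,0,0,0],[0,-0.0025,0.0125,0,0,0],[0,-0.0025,0.0125,0,0,0],[0,-0.0025,0.0125,0,0,0]]])

```text
clock: 8.27
tool_pos: [0.6114, 0.1074, 0.0975]
orientation: [-180.0, -0.0, -177.0]
force: [-0.7, -0.5, 0.3]
opening: 0.0235
gripper_force: 30.0
```

>>> send_rows(plan=[[[0,-0.0013,0,0,0,0],[0,-0.0013,0,0,0,0],[0,-0.0013,0,0,0,0],[0,-0.0013,0,0,0,0],[0,-0.0013,0,0,0,0]]])

```text
clock: 8.68
tool_pos: [0.6114, 0.1069, 0.0976]
orientation: [180.0, 0.0, -177.0]
force: [0.1, 0.5, -0.0]
opening: 0.0232
gripper_force: 30.0
```

>>> send_rows(plan=[[[0,-0.0008,0,0,0,0],[0,-0.0008,0,0,0,0],[0,-0.0008,0,0,0,0],[0,-0.0008,0,0,0,0],[0,-0.0008,0,0,0,0]]])

```text
clock: 9.1
tool_pos: [0.6115, 0.1066, 0.0976]
orientation: [-180.0, 0.0, -177.0]
force: [-0.5, 0.2, 0.9]
opening: 0.024
gripper_force: 30.0
```

>>> send_rows(plan=[[[0,-0.0008,0,0,0,0],[0,-0.0008,0,0,0,0],[0,-0.0008,0,0,0,0],[0,-0.0008,0,0,0,0],[0,-0.0008,0,0,0,0]]])

```text
clock: 9.52
tool_pos: [0.6115, 0.1064, 0.0976]
orientation: [180.0, 0.0, -177.0]
force: [0.7, 0.8, -1.5]
opening: 0.0241
gripper_force: 30.0
```

In the tool's units: -0.03 cm / 40 = -0.0008.

>>> send_rows(plan=[[[0,-0.0008,0,0,0,0],[0,-0.0008,0,0,0,0],[0,-0.0008,0,0,0,0],[0,-0.0008,0,0,0,0],[0,-0.0008,0,0,0,0]]])

```text
clock: 9.93
tool_pos: [0.6115, 0.1062, 0.0976]
orientation: [180.0, 0.0, -177.0]
force: [-1.0, 2.2, -0.7]
opening: 0.0235
gripper_force: 30.0
```

Light contact with the flank shows at y≈0.1063. Next I'll back off 0.1 mm and descend.

In the tool's units: 0.2 cm / 40 = 0.005, 0.01 cm / 40 = 0.0003.

>>> send_rows(plan=[[[0,0.0003,0.0013,0,0,0],[0,0.0003,0.0025,0,0,0],[0,0.0003,0.0038,0,0,0],[0,0.0003,0.005,0,0,0],[0,0.0003,0.005,0,0,0],[0,0.0003,0.005,0,0,0]]])

```text
clock: 10.43
tool_pos: [0.6117, 0.1062, 0.0956]
orientation: [180.0, 0.0, -177.0]
force: [0.4, 2.4, -0.6]
opening: 0.0235
gripper_force: 30.0
```

In the tool's units: 0.2 cm / 40 = 0.005, 0.15 cm / 40 = 0.0038.

>>> send_rows(plan=[[[0,0,0.0013,0,0,0],[0,0,0.0025,0,0,0],[0,0,0.0038,0,0,0],[0,0,0.005,0,0,0],[0,0,0.005,0,0,0],[0,0,0.005,0,0,0]]])

```text
clock: 10.93
tool_pos: [0.6115, 0.1062, 0.0935]
orientation: [180.0, 0.0, -177.0]
force: [0.7, 3.5, -0.1]
opening: 0.0235
gripper_force: 30.0
```

In the tool's units: 0.1 cm / 40 = 0.0025, 0.05 cm / 40 = 0.0013.

>>> send_rows(plan=[[[0,0.0005,0.0013,0,0,0],[0,0.0005,0.0025,0,0,0],[0,0.0005,0.0025,0,0,0],[0,0.0005,0.0025,0,0,0],[0,0.0005,0.0025,0,0,0]]])

```text
clock: 11.35
tool_pos: [0.6114, 0.1062, 0.0924]
orientation: [-180.0, -0.0, -177.0]
force: [0.4, 1.9, -0.8]
opening: 0.0238
gripper_force: 30.0
```

In the tool's units: 0.1 cm / 40 = 0.0025, 0.05 cm / 40 = 0.0013.

>>> send_rows(plan=[[[0,0,0.0013,0,0,0],[0,0,0.0025,0,0,0],[0,0,0.0025,0,0,0],[0,0,0.0025,0,0,0],[0,0,0.0025,0,0,0]]])

```text
clock: 11.77
tool_pos: [0.6114, 0.1063, 0.0915]
orientation: [-180.0, -0.0, -177.0]
force: [0.8, 3.4, -1.1]
opening: 0.0237
gripper_force: 30.0
```

In the tool's units: 0.1 cm / 40 = 0.0025, 0.05 cm / 40 = 0.0013.

>>> send_rows(plan=[[[0,0,0.0013,0,0,0],[0,0,0.0025,0,0,0],[0,0,0.0025,0,0,0],[0,0,0.0025,0,0,0],[0,0,0.0025,0,0,0]]])

```text
clock: 12.18
tool_pos: [0.6114, 0.1063, 0.0905]
orientation: [-180.0, -0.0, -177.0]
force: [0.9, 1.8, -0.6]
opening: 0.0239
gripper_force: 30.0
```

In the tool's units: 0.1 cm / 40 = 0.0025, 0.05 cm / 40 = 0.0013.

>>> send_rows(plan=[[[0,0,0.0013,0,0,0],[0,0,0.0025,0,0,0],[0,0,0.0025,0,0,0],[0,0,0.0025,0,0,0],[0,0,0.0025,0,0,0]]])

```text
clock: 12.6
tool_pos: [0.6116, 0.1062, 0.0898]
orientation: [-180.0, 0.0, -177.0]
force: [-0.8, 0.6, 3.5]
opening: 0.0239
gripper_force: 30.0
```

In the tool's units: 0.1 cm / 40 = 0.0025, 0.05 cm / 40 = 0.0013.

>>> send_rows(plan=[[[0,0,0.0013,0,0,0],[0,0,0.0025,0,0,0],[0,0,0.0025,0,0,0],[0,0,0.0025,0,0,0],[0,0,0.0025,0,0,0]]])

```text
clock: 13.02
tool_pos: [0.6118, 0.1062, 0.0891]
orientation: [-180.0, 0.0, -177.0]
force: [0.1, 0.5, 5.5]
opening: 0.0237
gripper_force: 30.0
```

In the tool's units: 0.08 cm / 40 = 0.002, 0.05 cm / 40 = 0.0013.

>>> send_rows(plan=[[[0,0,0.0013,0,0,0],[0,0,0.002,0,0,0],[0,0,0.002,0,0,0],[0,0,0.002,0,0,0],[0,0,0.002,0,0,0]]])

```text
clock: 13.43
tool_pos: [0.612, 0.1062, 0.0888]
orientation: [-180.0, 0.1, -177.0]
force: [-0.9, 1.0, 9.0]
opening: 0.0235
gripper_force: 30.0
```

>>> send_rows(plan=[[[0,0,0,0,0,0],[0,0,0,0,0,0],[0,0,0,0,0,0],[0,0,0,0,0,0],[0,0,0,0,0,0],[0,0,0,0,0,0]]], fingers=0.6)

```text
clock: 13.93
tool_pos: [0.6114, 0.1063, 0.0875]
orientation: [-180.0, -0.0, -177.0]
force: [0.2, 1.3, 0.6]
opening: 0.052
gripper_force: 0.0
```

In the tool's units: -4 cm / 40 = -0.1, -3 cm / 40 = -0.075.

>>> send_rows(plan=[[[0,0,-0.025,0,0,0],[0,0,-0.05,0,0,0],[0,0,-0.075,0,0,0],[0,0,-0.1,0,0,0],[0,0,-0.1,0,0,0],[0,0,-0.1,0,0,0]]])

```text
clock: 14.43
tool_pos: [0.612, 0.1066, 0.1291]
orientation: [179.9, 0.1, -177.0]
force: [1.0, 0.4, -0.1]
opening: 0.0531
gripper_force: 0.0
```

>>> send_rows(plan=[[[0,0,0,0,0,0],[0,0,0,0,0,0],[0,0,0,0,0,0],[0,0,0,0,0,0],[0,0,0,0,0,0],[0,0,0,0,0,0],[0,0,0,0,0,0],[0,0,0,0,0,0]]], fingers=0)

```text
clock: 15.1
tool_pos: [0.6115, 0.1063, 0.1277]
orientation: [-180.0, -0.0, -177.0]
force: [-0.3, -0.2, 0.1]
opening: 0.005
gripper_force: 0.0
```

In the tool's units: 1.4 cm / 40 = 0.035, 1.2 cm / 40 = 0.03.

>>> send_rows(plan=[[[0,0,0.0075,0,0,0],[0,0,0.015,0,0,0],[0,0,0.0225,0,0,0],[0,0,0.03,0,0,0],[0,0,0.035,0,0,0],[0,0,0.035,0,0,0],[0,0,0.035,0,0,0]]])

```text
clock: 15.68
tool_pos: [0.6114, 0.1063, 0.1136]
orientation: [-180.0, -0.0, -177.0]
force: [0.5, -0.7, -0.1]
opening: 0.0008
gripper_force: 0.0
```

Run:
```python
from h import *
snap('wrist','w4');snap('side','s4'); o=ctrl.get_obs(); print(o['tool_pos'],o['force'],o['opening'])
im=cv2.imread('pics/s4.png')[115:225,230:360]
w=cv2.imread('pics/w4.png')[100:300,230:410]
cv2.imwrite('pics/c5.png',np.hstack([cv2.resize(im,(440,400),interpolation=2),cv2.resize(w,(360,400),interpolation=2)]))
```

```text
[0.61158818 0.1063484  0.11385853] [ 0.48514    -0.15313676 -0.21292025] 0.0003322731082017896
```

View pics/c5.png

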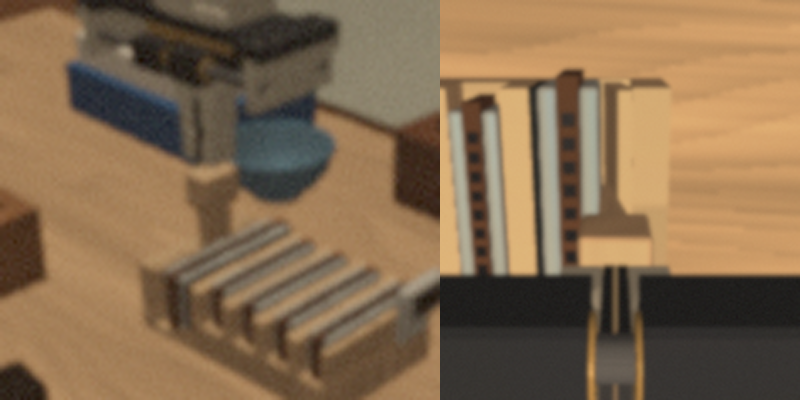

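The side half shows the wedge standing upright in the left slot with the shut fingers just above its head. The wrist half confirms the fingers are centred on the head (about u 615). Now the push from above.

>>> send_rows(plan=[[[0,0,0.0038,0,0,0],[0,0,0.0075,0,0,0],[0,0,0.0113,0,0,0],[0,0,0.0138,0,0,0],[0,0,0.0138,0,0,0],[0,0,0.0138,0,0,0]]])

```text
clock: 16.28
tool_pos: [0.6114, 0.1063, 0.1082]
orientation: [-180.0, -0.0, -177.0]
force: [-0.1, 0.8, -0.6]
opening: 0.0003
gripper_force: 0.0
```

In the tool's units: 0.1 cm / 40 = 0.0025, 0.05 cm / 40 = 0.0013.

>>> send_rows(plan=[[[0,0,0.0013,0,0,0],[0,0,0.0025,0,0,0],[0,0,0.0025,0,0,0],[0,0,0.0025,0,0,0]]])

```text
clock: 16.62
tool_pos: [0.6117, 0.1064, 0.1076]
orientation: [180.0, 0.0, -177.0]
force: [-1.6, 0.4, 2.5]
opening: 0.0007
gripper_force: 1.6
```

In the tool's units: 0.05 cm / 40 = 0.0013.

>>> send_rows(plan=[[[0,0,0.0013,0,0,0],[0,0,0.0013,0,0,0],[0,0,0.0013,0,0,0],[0,0,0.0013,0,0,0]]])

```text
clock: 16.95
tool_pos: [0.6119, 0.1064, 0.1075]
orientation: [180.0, 0.1, -177.0]
force: [-1.0, 0.5, 5.7]
opening: 0.0008
gripper_force: 2.9
```

In the tool's units: 0.05 cm / 40 = 0.0013.

>>> send_rows(plan=[[[0,0,0.0013,0,0,0],[0,0,0.0013,0,0,0],[0,0,0.0013,0,0,0],[0,0,0.0013,0,0,0]]])

```text
clock: 17.28
tool_pos: [0.6122, 0.1064, 0.1074]
orientation: [180.0, 0.1, -177.0]
force: [-1.6, -0.6, 7.6]
opening: 0.0006
gripper_force: 3.8
```

>>> send_rows(plan=[[[0,0,0.0013,0,0,0],[0,0,0.0013,0,0,0],[0,0,0.0013,0,0,0],[0,0,0.0013,0,0,0]]])

```text
clock: 17.62
tool_pos: [0.6124, 0.1064, 0.1073]
orientation: [180.0, 0.1, -177.0]
force: [-1.1, -1.1, 9.4]
opening: 0.0004
gripper_force: 4.7
```

In the tool's units: 0.05 cm / 40 = 0.0013.

>>> send_rows(plan=[[[0,0,0.0013,0,0,0],[0,0,0.0013,0,0,0],[0,0,0.0013,0,0,0],[0,0,0.0013,0,0,0]]])

```text
clock: 17.95
tool_pos: [0.6127, 0.1064, 0.107]
orientation: [180.0, 0.2, -177.0]
force: [-1.4, 0.2, 10.5]
opening: 0.0004
gripper_force: 5.4
```

In the tool's units: 0.05 cm / 40 = 0.0013.

>>> send_rows(plan=[[[0,0,0.0013,0,0,0],[0,0,0.0013,0,0,0],[0,0,0.0013,0,0,0],[0,0,0.0013,0,0,0]]])

```text
clock: 18.28
tool_pos: [0.6128, 0.1065, 0.1068]
orientation: [180.0, 0.2, -177.0]
force: [-1.2, 0.0, 11.8]
opening: 0.0005
gripper_force: 6.1
```

In the tool's units: 0.05 cm / 40 = 0.0013.

>>> send_rows(plan=[[[0,0,0.0013,0,0,0],[0,0,0.0013,0,0,0],[0,0,0.0013,0,0,0],[0,0,0.0013,0,0,0]]])

```text
clock: 18.62
tool_pos: [0.613, 0.1065, 0.1066]
orientation: [180.0, 0.2, -177.0]
force: [-3.2, -0.3, 13.6]
opening: 0.0006
gripper_force: 6.9
```

In the tool's units: 0.05 cm / 40 = 0.0013, 0.03 cm / 40 = 0.0008.

>>> send_rows(plan=[[[0,0,0.0008,0,0,0],[0,0,0.0013,0,0,0],[0,0,0.0013,0,0,0],[0,0,0.0013,0,0,0]]])

```text
clock: 18.95
tool_pos: [0.6132, 0.1065, 0.1065]
orientation: [180.0, 0.2, -177.0]
force: [-2.6, -1.0, 15.2]
opening: -0.0001
gripper_force: 7.8
```

In the tool's units: 0.03 cm / 40 = 0.0008.

>>> send_rows(plan=[[[0,0,0.0008,0,0,0],[0,0,0.0008,0,0,0],[0,0,0.0008,0,0,0],[0,0,0.0008,0,0,0]]])

```text
clock: 19.28
tool_pos: [0.6133, 0.1065, 0.1063]
orientation: [180.0, 0.3, -177.0]
force: [-1.8, -1.4, 15.7]
opening: 0.0004
gripper_force: 8.1
```

In the tool's units: -6 cm / 40 = -0.15, -3 cm / 40 = -0.075.

>>> send_rows(plan=[[[0,0,-0.005,0,0,0],[0,0,-0.0125,0,0,0],[0,0,-0.025,0,0,0],[0,0,-0.075,0,0,0],[0,0,-0.15,0,0,0],[0,0,-0.15,0,0,0],[0,0,-0.15,0,0,0]]])

```text
clock: 19.87
tool_pos: [0.6124, 0.1068, 0.1653]
orientation: [179.9, 0.2, -177.0]
force: [-0.1, 0.3, -0.4]
opening: 0.0001
gripper_force: 0.0
```

Run:
```python
from h import *
snap('wrist','w5');snap('side','s5'); o=ctrl.get_obs(); print(o['tool_pos'],o['force'],o['clock'])
im=cv2.imread('pics/s5.png')[115:225,230:360]
w=cv2.imread('pics/w5.png')[60:300,210:426]
cv2.imwrite('pics/c6.png',np.hstack([cv2.resize(im,(440,400),interpolation=2),cv2.resize(w,(360,400),interpolation=2)]))
```

```text
[0.6110002  0.10627632 0.16299133] [-0.27874307 -0.46192218 -0.62937323] 19.9667
```

View pics/c6.png

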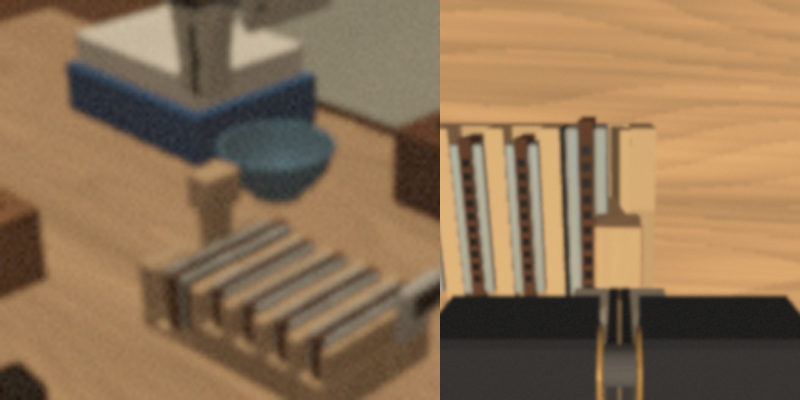

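The wedge stands upright in the gap, with its head at about (215,185) in the side half, midway along the harmonica. The fingers are clear of it, so I'm handing in.

```bash
python3 -c "
from plant import ctrl
print(ctrl.close_job())"
```

```text
the job is handed in; nothing more can be done
None
```

I set the wedge upright in the gap about midway along the large harmonica, pushed it down to about 15.7 N, withdrew the gripper clear of it, and handed the job in at about 20 s; no verdict was returned.

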